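# Switch the oxygen selector to the open hose outlet

## Task

On the oxygen selector box, push the lever out of its parking slot (the one whose corner has no fitting), through the H-shaped gate and fully home into the slot at the corner with the open barbed hose nipple; the other two corners are closed by a flat round cap and a winged plug. Do not push the lever down either of those two slots on the way and do not pull its knob upward, and leave the loose things around the box where they stand. Then take the hand away; the lever stays where it is left.

Things in the scene. Friction and masses are not known exactly. Their poses are not given: they have to be found in the camera images.
- selector: White oxygen selector box, 210 x 160 x 80 mm (its x, y, z), fixed to the table, bare metal top. Origin: centre of its underside. Its +x points away from the robot, within 0.5 rad, +y to its left. A gauge sticks out 11 mm from the -x wall, a pipe stub 30 mm from the +x wall, both below 65 mm height.
- gate (a point): Centre of the H gate in the top plate, 80 mm above the table. One cross channel runs along the box's y; from its ends four slots run along the box's x: left (+y) and right (-y), each with a far (+x) and a near (-x) slot. Channel and slots are about 17 mm wide, the lever's rod 10 mm thick.
- park_corner (a point): Top plate's near right corner, (-80,-50) mm in the box frame, always without a fitting: the parking slot ends here. Nipple, cap and plug stand one each, in an order that changes, at the other corners: (+80,+50), (+80,-50) and (-80,+50) mm; a knob home in a slot is about 30 mm from its corner point.
- pivot (a point): Point about which the lever swings, inside the box on its vertical axis, 20 mm above the table.
- knob (a point): Centre of the black knob, an upright round-ended grip 26 mm thick, from 31 mm below to 26 mm above this point, 145 mm from the pivot. In the box frame, from the box axis: x = 145 sin(lever_fore), y = 145 cos(lever_fore) sin(lever_across) mm, about (+-50, +-45) home in a slot. Height 165 mm upright, 148 home. Moves at about 3 N, no spring, stays where left.
- lever_fore (a joint): Lean along the slots, rad: 0 = upright, in the cross channel; +0.35 = end stop of a far (+x of the box) slot, -0.35 = end stop of a near slot. The lever can cross between left and right only within about +-0.05 of 0. Starts in the parking slot, between -0.35 and -0.22.
- lever_across (a joint): Lean along the cross channel, rad: +0.34 = stop at the left (+y of the box), -0.34 = stop at the right. A slot can be entered only within about 0.05 of these stops. Starts at the right, about -0.33.
- knob_lift (a joint): How far the knob is pulled up along the lever, m: 0 to 0.012; a spring of about 20 N holds it down at 0.
- nipple_foot (a point): The open outlet: a slim steel hose nipple with three barbs and a hole in its tip, 17 mm thick, 42 mm high, on a 30 mm flange. The point is the centre of its foot, on the top plate (80 mm above the table). The slot that ends at its corner is the one to use.
- flat_cap_foot (a point): A closed outlet: a smooth round flat-topped steel cap 34 mm wide, 19 mm high. The point is the centre of its foot on the top plate.
- wing_plug_foot (a point): A closed outlet: a steel plug with an upright flat wing 42 mm long, 6 mm thick, its top 33 mm above the plate. The point is the centre of its foot on the top plate.
- vial: Loose bystander: amber glass vial, 28 mm thick, 55 mm high, standing beside the box. Origin under its centre.
- carton: Loose bystander: paper carton 75 x 45 x 50 mm beside the box. Origin under its centre.
- jar: Loose bystander: clear jar with white lid, 60 mm thick, 70 mm high, beyond the box. Origin under its centre.
- tape: Loose bystander: roll of tape lying flat, 68 mm across, 25 mm high, on the robot's side of the box. Origin under its centre.
- flask: Loose bystander: white bottle, 64 mm thick, 150 mm high, well to the left. Origin under its centre.
- steel_bowl: Loose bystander: steel bowl, 120 mm across, 45 mm high, well to the right. Origin under its centre.
- spatula: Loose bystander: steel spatula lying to the left, along x.

How it is judged:
By the outcome, as a careful person would: the job done as asked, in the order asked, and still so for the second after the job is handed in, with the robot touching nothing.
It also fails if it takes over 72 s, if anything falls off the work surface, if the arm or the gripper's body presses on something with over 40 N, if the wrist force passes 120 N, or if a joint passes its speed limit or range.

## Robot

A 6-joint arm with a two-finger parallel gripper is mounted at the origin on the work surface. World frame = base frame: x ahead of the robot, y to its left, z up, the work surface at z = 0. Lengths are in m, angles in rad, forces in N, time in s.
With the tool pointing down it reaches from about 0.35 to 0.95 m from the base axis. Payload 17.4 kg.
Tool frame: the origin (TCP) lies on the centre line of the jaws, within the pads' length; the fingertips stand 8 mm ahead of it and the grasp point (between the pads) lies 11 mm behind it; x points along the fingers, z is the direction in which the jaws open and shut, and the axes are right-handed (so a half turn about x gives the same grasp; the last joint's range is limited). The gripper opens to 93 mm and grips with 3 to 60 N. Pads are 15 mm wide; open, the fingers measure 128 mm over their backs; the gripper's body (75 mm by 188 mm) begins 65 mm behind the grasp point.
Start: joints at [-1.152, 0.116, 1.442, -0, 1.584, -0.038], TCP at [0.298, -0.606, 0.227] pointing down, gripper open.
Joint ranges: [-2.83, 2.83], [-0.83, 2.19], [0.07, 2.5], [-1.14, 4.28], [0.01, 3], [-2.97, 2.97]. Speed limits (rad/s): [1.89, 1.89, 2.22, 3.14, 3.14, 3.14].

## Interface

Orientations are given as a unit quaternion [w, x, y, z].
In Python, from station import robot gives the robot as it stands.
- The arm moves only by the tool carry_out, never from a script. Its argument "plan" is a list of rows, each a list of 3 entries, a list of its own where there are three numbers: the shift along the tool's x, y, z in mm, then the turn, a rotation vector about the tool's x, y, z in degrees, then the opening in per cent of the stroke, from 0 (shut) to 100 (fully open). In form: [[[dx, dy, dz], [wx, wy, wz], hand], ...]. A call has 1 to 12 rows; each row shifts and turns the pose as measured when the row begins, along the tool's axes as they then stand; what a row does not reach is not made up. A row lasts 1/12 s, in which the tool goes at most 41.7 mm and 7.16 degrees, less where a joint would pass 70% of its speed; a pose out of reach is approached as far as the arm can. A call is refused whole if a number of a shift passes 41.7 or a number of a turn 7.16, either way. A call with a gripper value outside its range is refused whole. The fingers move at their own pace and stop on an object; the grip force is fixed at half the most. Time passes only in rows, so rows that do not move let the fingers close. It gives the time, the measured TCP pose, the force and the opening at its end, in the units of the state.
- robot.observe(): the state, without advancing time (a new reading comes with each control period).
- robot.get_image(name): name is "scene" or "top"; returns a dict with "frame" (400x640x3 uint8, red, green, blue), "fx", "fy", "cx", "cy" (pixels), "extrinsics" (4x4, takes a point from world to camera coordinates). Camera axes: x right, y down, z forward; pixel columns grow to the right and rows downward; lengths in m; the calibration is good to about 2 mm. A picture is of the moment at which its call begins. There is no depth.
- robot.sign_off(): hands the job in, once; it reports no verdict.
The state is a dict: "time": time; "joint_pos": joint angles; "dq": joint speeds; "joint_torque": joint torques, N m; "ee_pos": TCP position; "eef_rot": TCP orientation; "wrist_force": force on the tool from outside, world axes, zero at the start; "wrist_torque": the same for the moment, N m; "gripper_width": finger opening in m.
Only numpy, scipy, OpenCV 4.12 (cv2) and the standard library are available. Lean on these libraries where they do the work, as an engineer would, in place of code of your own. Each camera call takes 0.05 s, during which the arm holds its last target.

## Working session

There is one attempt and no reset: what is moved stays moved. The work goes in short steps, Python scripts to look and compute and a tool call to move; the robot and the scene stay as the last step left them, time stands still between calls to the robot, and variables do not carry over. Pictures are saved under pics/ and viewed, and the job is handed in when it is done.

Besides the shell and the picture viewer there is one more tool, called after ">>>" as a command line: name --argument value ..., lists and objects as JSON in quotes. carry_out: Moves the arm, as the interface text tells. Its arguments: {"type":"object","properties":{"plan":{"type":"array"}},"required":["plan"]}

```bash
mkdir -p pics; cat > h.py <<'E'
import numpy as np, cv2
from station import robot
def shot(name,tag):
    d=robot.get_image(name); f=d["frame"][:,:,::-1].copy(); cv2.imwrite(f"pics/{tag}.png",f)
    np.savez(f"pics/{tag}.npz",frame=f,K=np.array([d["fx"],d["fy"],d["cx"],d["cy"]]),E=np.array(d["extrinsics"])); return f
def load(tag):
    z=np.load(f"pics/{tag}.npz"); return z["frame"],z["K"],z["E"]
def ray(tag,u,v,z):
    _,K,E=load(tag); R=E[:3,:3];t=E[:3,3]; c=-R.T@t
    d=R.T@np.array([(u-K[2])/K[0],(v-K[3])/K[1],1]); return c+d*(z-c[2])/d[2]
def proj(tag,p):
    _,K,E=load(tag); q=E[:3,:3]@np.array(p)+E[:3,3]; return q[:2]/q[2]*K[:2]+K[2:]
E
python3 - <<'E'
from h import *
shot("scene","s0");shot("top","t0"); o=robot.observe(); print(o)
for t in("s0","t0"):
    _,K,E=load(t); print(K, -E[:3,:3].T@E[:3,3])
E
```

```text
{'time': 0.1, 'joint_pos': array([-1.15177805e+00,  1.16446133e-01,  1.44221725e+00,  4.32530968e-06,
        1.58398545e+00, -3.77855393e-02]), 'dq': array([ 0.00096811, -0.00086399, -0.00280058,  0.00096382,  0.00068027,
        0.0007248 ]), 'joint_torque': array([ 1.27274168e-03, -7.22894096e+01, -6.23861504e+01,  7.80381099e-02,
        2.27711827e-02, -4.07458651e-05]), 'ee_pos': array([ 0.29765988, -0.6056269 ,  0.22596186]), 'eef_rot': array([ 0.59991685,  0.37401456,  0.60053371, -0.37359356]), 'wrist_force': array([ 0.37230146,  0.12710179, -0.08820122]), 'wrist_torque': array([ 0.02248174, -0.01679218,  0.01219906]), 'gripper_width': 0.09290819731647439}
[424.70514798 424.70514798 322.64573378 198.77769713] [ 1.25999982 -0.66699029  0.86011941]
[482.0178172  482.0178172  313.57171346 207.1226526 ] [ 0.41241598 -0.00886812  1.67802763]
```

View pics/s0.png

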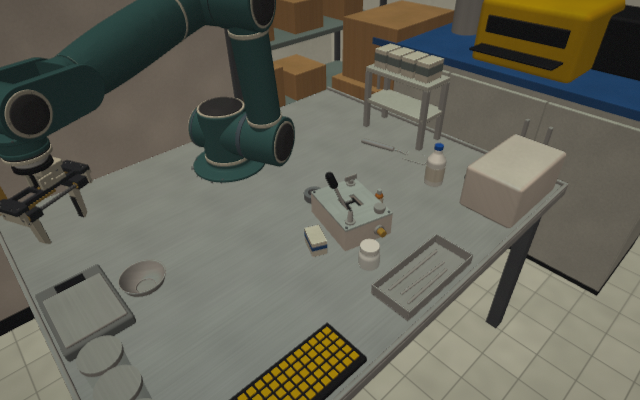

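View pics/t0.png

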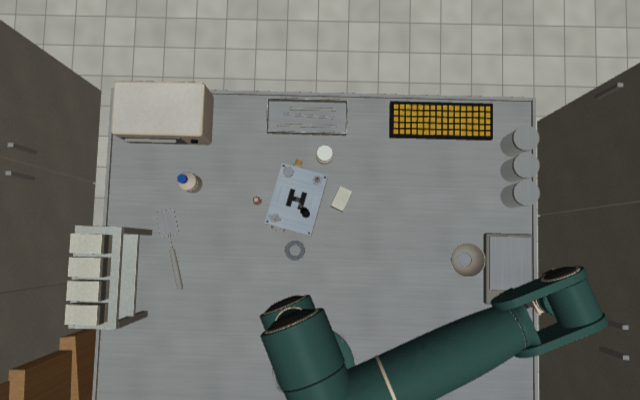

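```bash
python3 - <<'E'
from h import *
f,K,E=load("t0")
g=cv2.resize(f[110:250,270:430],None,fx=5,fy=5,interpolation=cv2.INTER_CUBIC)[:600,:800]; cv2.imwrite("pics/t0z.png",cv2.resize(f[120:240,280:430],(750,600),interpolation=cv2.INTER_CUBIC))
f,K,E=load("s0")
cv2.imwrite("pics/s0z.png",cv2.resize(f[150:350,150:400],(750,600),interpolation=cv2.INTER_CUBIC))
E
```

```text
(no output)
```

View pics/t0z.png

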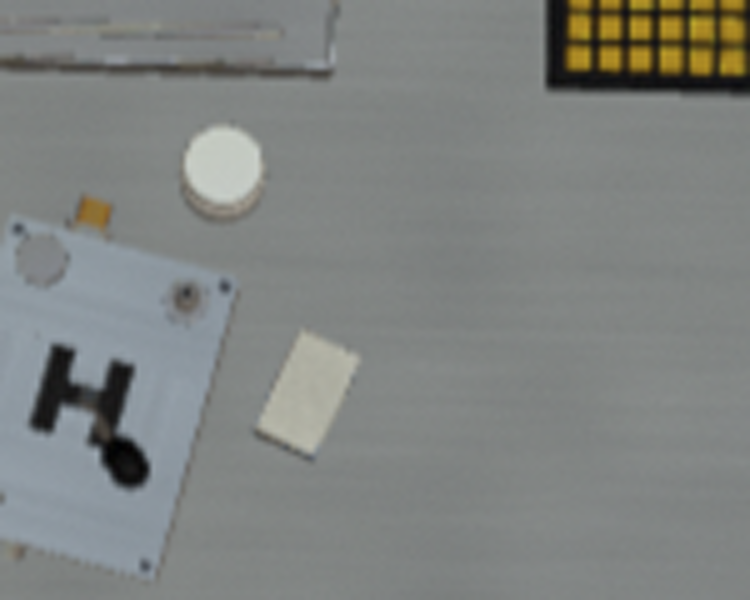

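View pics/s0z.png

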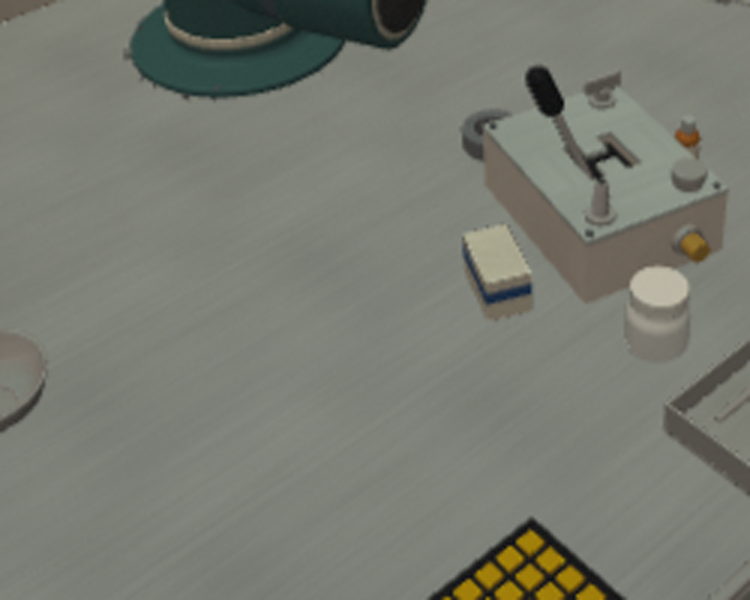

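The open nipple is at the far right corner (zoom about (185,298) in the top view), with the flat cap far left and the wing plug near left. The lever therefore goes straight ahead along the right-hand side. Next I measure the box pose and the knob.

```bash
python3 - <<'E'
from h import *
f,K,E=load("t0")
g=f.astype(int); print(f[185,320],f[225,300],f[200,400])
m=((g[:,:,0]-g[:,:,2])>14).astype(np.uint8)*255
m[:150]=0;m[250:]=0;m[:,:255]=0;m[:,335:]=0
m=cv2.morphologyEx(m,cv2.MORPH_CLOSE,np.ones((5,5)))
c=max(cv2.findContours(m,0,2)[0],key=cv2.contourArea); r=cv2.minAreaRect(c); print(r,cv2.contourArea(c))
b=cv2.boxPoints(r); P=np.array([ray("t0",*p,.08) for p in b]); print(b,P,np.linalg.norm(P[0]-P[1]),np.linalg.norm(P[1]-P[2]), P.mean(0))
k=(f.max(2)<45).astype(np.uint8); k[:150]=0;k[250:]=0;k[:,:260]=0;k[:,335:]=0
v=cv2.resize(f[155:245,255:335],None,fx=6,fy=6,interpolation=cv2.INTER_CUBIC)
cv2.drawContours(v,[((b-[255,155])*6).astype(int)],-1,(0,0,255),1); cv2.imwrite("pics/t0y.png",v)
E
```

```text
[157 149 139] [159 150 141] [131 133 129]
((295.71697998046875, 198.9905548095703), (47.52674865722656, 62.22433090209961), 15.945395469665527) 2700.0
[[264.32074 222.37733]
 [281.4151  162.54716]
 [327.11322 175.60378]
 [310.01886 235.43394]] [[ 0.48106176  0.17951506  0.08      ]
 [ 0.6832999   0.12958902  0.08      ]
 [ 0.64333677 -0.02473121  0.08      ]
 [ 0.44216129  0.02643399  0.08      ]] 0.2083095652735745 0.1594107473034829 [0.56246493 0.07770171 0.08      ]
```

View pics/t0y.png

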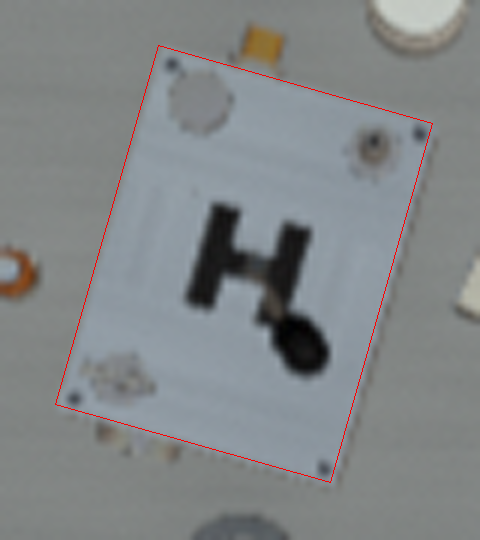

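```bash
cat >> h.py <<'E'
from scipy.spatial.transform import Rotation as Ro
C=np.array([.5625,.0777]); YAW=-.245
def w2b(p): 
    c,s=np.cos(YAW),np.sin(YAW); d=np.array(p[:2])-C; return np.array([c*d[0]+s*d[1],-s*d[0]+c*d[1]])*1000
def b2w(x,y):
    c,s=np.cos(YAW),np.sin(YAW); return C+np.array([c*x-s*y,s*x+c*y])/1000
def knob(fore,ac): return (*b2w(145*np.sin(fore),145*np.cos(fore)*np.sin(ac)), .02+.145*np.cos(fore)*np.cos(ac))
def tool():
    o=robot.observe(); q=o["eef_rot"]; return np.array(o["ee_pos"]),Ro.from_quat([q[1],q[2],q[3],q[0]])
def goal(x,y,z,yawoff=0):
    "tool x down; tool z along box y (yaw offset); shift (mm, tool axes) and rotvec deg remaining"
    p,R=tool(); a=YAW+yawoff; best=None
    for s in(1,-1):
        X=np.array([0,0,-1.]); Z=s*np.array([-np.sin(a),np.cos(a),0]); Y=np.cross(Z,X)
        G=Ro.from_matrix(np.stack([X,Y,Z],1)); rv=(R.inv()*G).as_rotvec(degrees=True)
        if best is None or np.linalg.norm(rv)<np.linalg.norm(best): best=rv
    d=np.array([*b2w(x,y),z])-p
    print("box xy now",w2b(p).round(1),"z",p[2].round(4),"shift tool",(R.inv().apply(d)*1000).round(1),"turn",best.round(1))
E
python3 - <<'E'
from h import *
print("nipple box",w2b(ray("t0",255+373/6,155+143/6,.122)),"cap",w2b(ray("t0",255+200/6,155+102/6,.099)),"wing",w2b(ray("t0",255+120/6,155+377/6,.1)))
for t,box in(("t0",(295,315,200,225)),("s0",(320,345,165,195))):
    f,_,_=load(t); m=(f.max(2)<40).astype(np.uint8); k=np.zeros_like(m); k[box[2]:box[3],box[0]:box[1]]=m[box[2]:box[3],box[0]:box[1]]
    n,l,st,ce=cv2.connectedComponentsWithStats(k); i=1+np.argmax(st[1:,4]); print(t,st[i],ce[i])
    for fo in(-.35,-.3,-.25,-.2): print(fo,proj(t,knob(fo,-.33)).round(1))
    for p in [(80,50),(80,-50),(-80,50),(0,0)]: print(p,proj(t,(*b2w(*p),.08)).round(1))
goal(-110,-50,.227,-.1)
E
```

```text
nipple box [ 78.38254741 -52.52351647] cap [77.6661281  46.48531139] wing [-80.14738394  46.8807671 ]
t0 [299 207  10  10  59] [304.27118644 211.66101695]
-0.35 [303.7 215.5]
-0.3 [304.5 213.4]
-0.25 [305.2 211.3]
-0.2 [306.  209.2]
(80, 50) [287.9 171.9]
(80, -50) [316.7 179.9]
(-80, 50) [274.7 217.9]
(0, 0) [295.7 198.8]
s0 [326 173  12  16 116] [331.12068966 180.1637931 ]
-0.35 [329.4 177.3]
-0.3 [330.3 177.9]
-0.25 [331.3 178.6]
-0.2 [332.4 179.4]
(80, 50) [379.3 209.3]
(80, -50) [350.2 220.3]
(-80, 50) [350.5 182.2]
(0, 0) [350.4 200.1]
box xy now [ -91.2 -727.2] z 0.226 shift tool [-5.000e-01  4.228e+02 -5.293e+02] turn [45.9 -0.1  0. ]
```

>>> carry_out --plan '[[[0,23,-29],[0,0,0],0],[[0,23,-29],[0,0,0],0],[[0,23,-29],[0,0,0],0],[[0,23,-29],[0,0,0],0],[[0,23,-29],[0,0,0],0],[[0,23,-29],[0,0,0],0],[[0,23,-29],[0,0,0],0],[[0,23,-29],[0,0,0],0],[[0,23,-29],[0,0,0],0],[[0,23,-29],[0,0,0],0]]'

```text
time: 0.93
ee_pos: [0.375, -0.2332, 0.22]
eef_rot: [0.595, 0.378, 0.602, -0.375]
wrist_force: [0.9, 0.4, -0.1]
gripper_width: 0.0313
```

```bash
sed -i 's/^C=.*/C=np.array([.561,.0753]); YAW=-.245/' h.py; python3 -c "
from h import *
goal(-110,-50,.227,-.1); print(robot.observe()['gripper_width'],robot.observe()['joint_pos'])"
```

```text
box xy now [-105.6 -344.5] z 0.22 shift tool [  -5.   184.7 -229.4] turn [45.4 -0.5  0.3]
0.03130123758963681 [-0.61651167 -0.4033393   1.91731514  0.00340166  1.63676417  0.50652693]
```

>>> carry_out --plan '[[[-1,23,-29],[0,0,0],0],[[-1,23,-29],[0,0,0],0],[[-1,23,-29],[0,0,0],0],[[-1,23,-29],[0,0,0],0],[[-1,23,-29],[5.7,0,0],0],[[0,0,0],[6.5,0,0],0],[[0,0,0],[6.5,0,0],0],[[0,0,0],[6.5,0,0],0],[[0,0,0],[6.5,0,0],0],[[0,0,0],[6.5,0,0],0],[[0,0,0],[6.5,0,0],0]]'

```text
time: 1.85
ee_pos: [0.4144, -0.0365, 0.2249]
eef_rot: [0.402, 0.579, 0.41, -0.578]
wrist_force: [0.0, -0.8, -0.3]
gripper_width: 0.0005
```

```bash
python3 -c "
from h import *
goal(-110,-50,.227,-.1); print(robot.observe()['gripper_width'],robot.observe()['joint_pos'])"
```

```text
box xy now [-115.1 -144. ] z 0.2249 shift tool [ -1.3  -4.5 -94.1] turn [-0.1 -0.4  0.5]
0.0004772274260387186 [-0.15539527 -0.46933126  1.95491791  0.00872852  1.66285639  1.76279723]
```

>>> carry_out --plan '[[[0,0,-24],[0,0,0],0],[[0,-1,-24],[0,0,0],0],[[0,-1,-24],[0,0,0],0],[[0,0,-24],[0,0,0],0],[[0,0,0],[0,0,0],0],[[20,0,0],[0,0,0],0],[[20,0,0],[0,0,0],0],[[20,0,0],[0,0,0],0],[[12,0,0],[0,0,0],0],[[0,0,0],[0,0,0],0]]'

```text
time: 2.68
ee_pos: [0.4453, 0.0585, 0.1498]
eef_rot: [-0.4, -0.581, -0.407, 0.581]
wrist_force: [-0.3, -0.2, -0.5]
gripper_width: 0.0005
```

```bash
python3 -c "
from h import *
goal(-75,-47,.152,-.1); f=shot('top','t1');g=shot('scene','s1')
cv2.imwrite('pics/c1.png',np.hstack([cv2.resize(f[150:250,240:340],(400,400),interpolation=2),cv2.resize(g[130:230,290:390],(400,400),interpolation=2)]))"
```

```text
box xy now [-108.1  -44.3] z 0.1498 shift tool [-2.5 33.2 -1. ] turn [-0.7 -0.4  0.5]
```

View pics/c1.png

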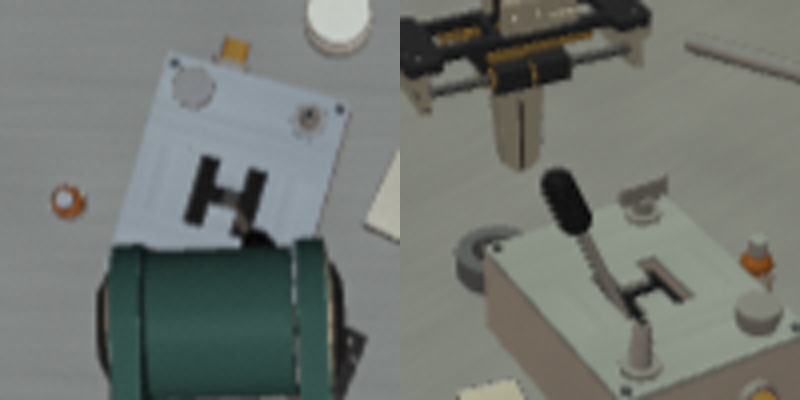

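>>> carry_out --plan '[[[0,10,-1],[0,0,0],0],[[0,10,-1],[0,0,0],0],[[0,10,-1],[0,0,0],0],[[0,8,1],[0,0,0],0],[[0,6,1],[0,0,0],0],[[0,6,0],[0,0,0],0]]'

```text
time: 3.28
ee_pos: [0.4998, 0.0401, 0.1572]
eef_rot: [0.401, 0.583, 0.406, -0.578]
wrist_force: [-4.1, 2.0, 3.7]
gripper_width: 0.0005
```

```bash
python3 -c "
from h import *
goal(-75,-47,.152,-.1); f=shot('top','t2');g=shot('scene','s2')
cv2.imwrite('pics/c2.png',np.hstack([cv2.resize(f[150:250,240:340],(400,400),interpolation=2),cv2.resize(g[130:230,290:390],(400,400),interpolation=2)]))"
```

```text
box xy now [-50.9 -49. ] z 0.1572 shift tool [  5.2 -24.2   0.8] turn [-0.7 -0.6  0.1]
```

View pics/c2.png

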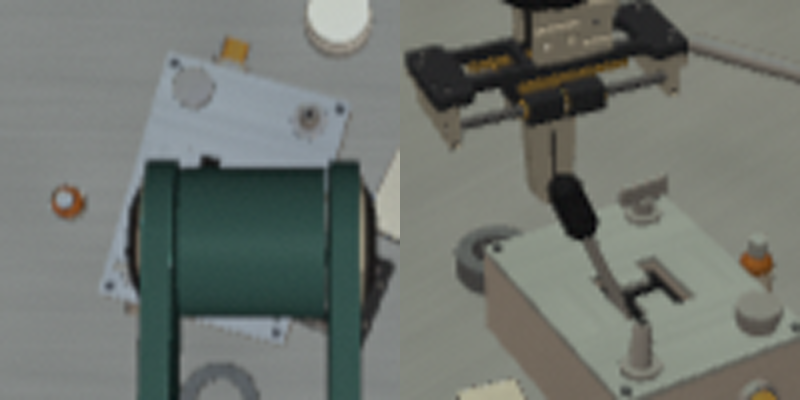

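>>> carry_out --plan '[[[2,8,-0.5],[0,0,0],0],[[2,8,-0.5],[0,0,0],0],[[2,8,-0.5],[0,0,0],0],[[2,8,-0.5],[0,0,0],0]]'

```text
time: 3.72
ee_pos: [0.5313, 0.0308, 0.1489]
eef_rot: [0.401, 0.583, 0.406, -0.578]
wrist_force: [-3.0, 1.4, 3.3]
gripper_width: 0.0007
```

```bash
python3 -c "
from h import *
goal(26,-47,.150,-.1); g=shot('scene','s3')
cv2.imwrite('pics/c3.png',cv2.resize(g[130:230,290:390],(500,500),interpolation=2))"
```

```text
box xy now [-18.1 -50.4] z 0.1489 shift tool [-1.1 43.4 -8.3] turn [-0.7 -0.6  0.1]
```

View pics/c3.png

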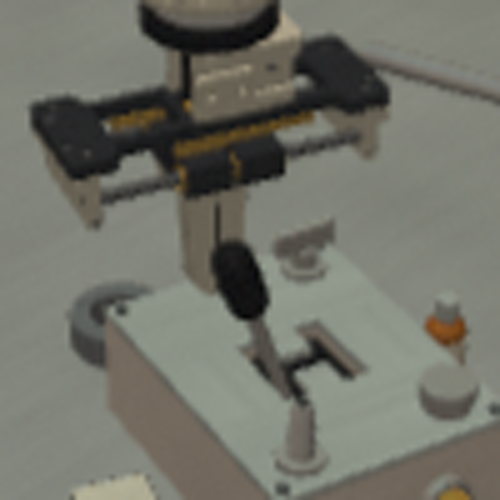

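>>> carry_out --plan '[[[1,8,-1],[0,0,0],0],[[1,8,-1],[0,0,0],0],[[1,8,-1],[0,0,0],0]]'

```text
time: 4.02
ee_pos: [0.5568, 0.0245, 0.145]
eef_rot: [0.401, 0.583, 0.406, -0.579]
wrist_force: [-3.7, 1.2, 3.9]
gripper_width: 0.0005
```

```bash
python3 -c "
from h import *
goal(26,-47,.150,-.1); g=shot('scene','s4')
for fo in (0,.1,.2,.3,.35): print(fo,((proj('s4',knob(fo,-.34))-[290,130])*5).round())
cv2.imwrite('pics/c4.png',cv2.resize(g[130:230,290:390],(500,500),interpolation=2))"
```

```text
box xy now [  8.2 -50.3] z 0.145 shift tool [-4.9 17.3 -5.3] turn [-0.7 -0.5  0.2]
0 [229. 270.]
0.1 [242. 284.]
0.2 [256. 299.]
0.3 [270. 316.]
0.35 [278. 325.]
```

View pics/c4.png

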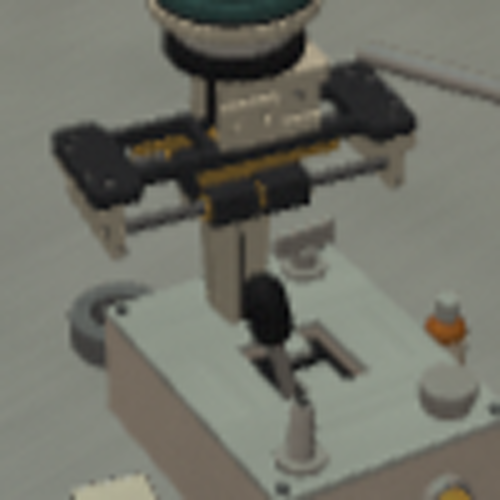

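>>> carry_out --plan '[[[0,6,-1],[0,0,0],0],[[0,6,-1],[0,0,0],0],[[0,4,-1],[0,0,0],0]]'

```text
time: 4.32
ee_pos: [0.5744, 0.0212, 0.1432]
eef_rot: [0.4, 0.582, 0.406, -0.579]
wrist_force: [-3.6, -0.3, -1.4]
gripper_width: 0.0002
```

```bash
python3 -c "
from h import *
goal(26,-47,.150,-.1); g=shot('scene','s5');print(robot.observe()['wrist_force'])
cv2.imwrite('pics/c5.png',cv2.resize(g[130:230,290:390],(500,500),interpolation=2))"
```

```text
box xy now [ 26.1 -49.2] z 0.1432 shift tool [-6.7 -0.4 -2.2] turn [-0.7 -0.5  0.3]
[-3.98485697  0.13940386 -0.45362621]
```

View pics/c5.png

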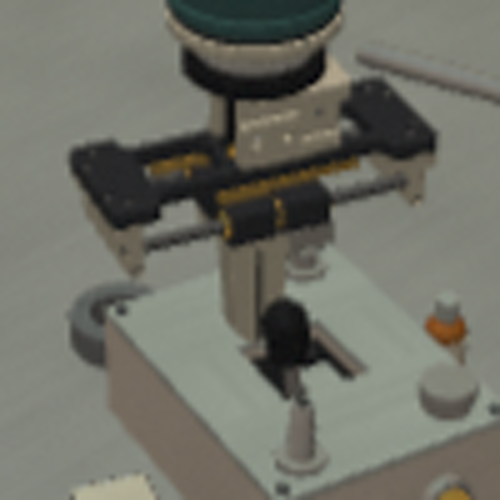

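>>> carry_out --plan '[[[0,3,0],[0,0,0],0],[[0,3,0],[0,0,0],0]]'

```text
time: 4.53
ee_pos: [0.5795, 0.0194, 0.1421]
eef_rot: [0.399, 0.581, 0.407, -0.58]
wrist_force: [-10.5, 5.0, -2.4]
gripper_width: 0.0006
```

>>> carry_out --plan '[[[0,3,0],[0,0,0],0],[[0,3,0],[0,0,0],0]]'

```text
time: 4.7
ee_pos: [0.583, 0.0183, 0.1406]
eef_rot: [-0.397, -0.579, -0.41, 0.582]
wrist_force: [-14.5, 4.2, 1.6]
gripper_width: 0.0007
```

```bash
python3 -c "
from h import *
goal(26,-47,.150,-.1); g=shot('scene','s6');print(robot.observe()['wrist_force'])
cv2.imwrite('pics/c6.png',cv2.resize(g[130:230,290:390],(500,500),interpolation=2))
for t in('s4','s5','s6'):
  f=load(t)[0]; k=(f.max(2)<40).astype(np.uint8); k[:180]=0;k[204:]=0;k[:,:338]=0;k[:,:354][:,:0]=0;k[:,354:]=0
  n,l,st,ce=cv2.connectedComponentsWithStats(k); i=1+np.argmax(st[1:,4]); print(t,st[i],((ce[i]-[290,130])*5).round())
"
```

```text
box xy now [ 35.2 -50. ] z 0.1406 shift tool [-9.2 -9.6 -2. ] turn [-0.6 -0.4  0.9]
[-14.62701695   5.07049356   2.24804495]
s4 [338 185  10  14 100] [265. 308.]
s5 [341 190  13  14 116] [285. 336.]
s6 [341 192  13  12 105] [288. 341.]
```

View pics/c6.png

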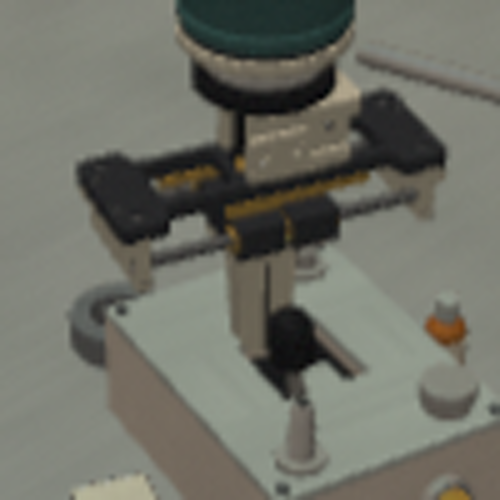

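>>> carry_out --plan '[[[0,4,0],[0,0,0],0],[[0,4,0],[0,0,0],0]]'

```text
time: 4.92
ee_pos: [0.5873, 0.0171, 0.1391]
eef_rot: [-0.395, -0.577, -0.413, 0.584]
wrist_force: [-20.3, 7.7, 3.0]
gripper_width: 0.0008
```

```bash
python3 -c "
from h import *
goal(26,-47,.150,-.1); g=shot('scene','s7');print(robot.observe()['wrist_force'])
for t in('s5','s6','s7'):
  f=load(t)[0]; k=(f.max(2)<40).astype(np.uint8); k[:180]=0;k[204:]=0;k[:,:338]=0;k[:,354:]=0
  n,l,st,ce=cv2.connectedComponentsWithStats(k); i=1+np.argmax(st[1:,4]); print(t,st[i],((ce[i]-[290,130])*5).round())
"
```

```text
box xy now [ 39.6 -50.1] z 0.1391 shift tool [-10.6 -14.2  -1.7] turn [-0.6 -0.4  1.5]
[-20.74590634   6.5332164    3.80103183]
s5 [341 190  13  14 116] [285. 336.]
s6 [341 192  13  12 105] [288. 341.]
s7 [342 193  12  11  97] [290. 342.]
```

>>> carry_out --plan '[[[0,-3,0],[0,0,0],0],[[0,-10,1],[0,0,0],0],[[0,-20,2],[0,0,0],0],[[0,-30,3],[0,0,0],0],[[0,-30,3],[0,0,0],0],[[0,-30,3],[0,0,0],0],[[-30,-20,0],[0,0,0],0],[[-30,-10,0],[0,0,0],0],[[-20,0,0],[0,0,0],0]]'

```text
time: 5.72
ee_pos: [0.435, 0.0586, 0.223]
eef_rot: [-0.394, -0.576, -0.413, 0.585]
wrist_force: [0.2, 0.3, 0.6]
gripper_width: 0.0003
```

```bash
python3 -c "
from h import *
goal(26,-47,.150,-.1); g=shot('scene','s8');f=shot('top','t8');print(robot.observe()['wrist_force'])
for t,b in(('s8',(180,206,335,358)),('t8',(165,225,285,330))):
  f_=load(t)[0]; k=np.zeros(f_.shape[:2],np.uint8); k[b[0]:b[1],b[2]:b[3]]=f_.max(2)[b[0]:b[1],b[2]:b[3]]<40
  n,l,st,ce=cv2.connectedComponentsWithStats(k); i=1+np.argmax(st[1:,4]); print(t,st[i],ce[i].round(1))
  for fo in (.25,.3,.35): print(fo,proj(t,knob(fo,-.34)).round(1))
cv2.imwrite('pics/c8.png',np.hstack([cv2.resize(f[150:250,240:340],(400,400),interpolation=2),cv2.resize(g[130:230,290:390],(400,400),interpolation=2)]))"
```

```text
box xy now [-118.2  -46.8] z 0.223 shift tool [ 69.  145.3 -15.3] turn [-0.6 -0.3  1.6]
[ 0.16110738 -0.07954442 -0.235575  ]
s8 [341 191  17  15 123] [347.3 198.2]
0.25 [342.6 191.5]
0.3 [344.  193.3]
0.35 [345.5 195.1]
t8 [308 181  10  10  69] [312.1 185.5]
0.25 [312.5 190.3]
0.3 [312.9 188.2]
0.35 [313.3 186.2]
```

View pics/c8.png

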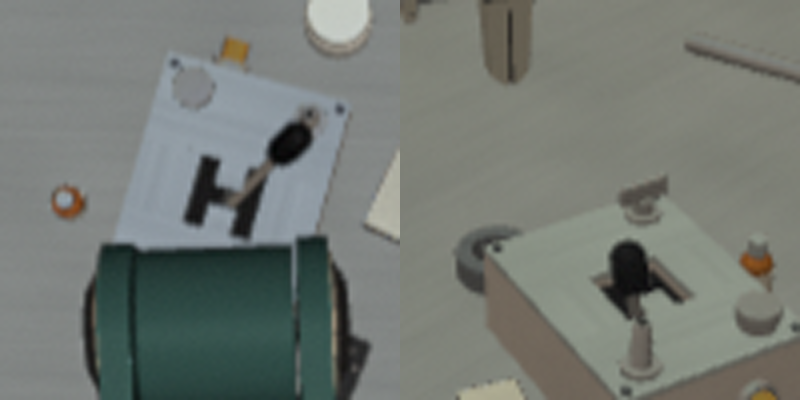

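```bash
python3 -c "
from h import *
a=load('s0')[0];b=load('s8')[0]
d=(cv2.absdiff(a,b).max(2)>40).astype(np.uint8); n,l,st,ce=cv2.connectedComponentsWithStats(d); print([list(s) for s in st[1:] if s[4]>12])
print(robot.sign_off())"
```

```text
[[np.int32(0), np.int32(0), np.int32(198), np.int32(163), np.int32(11851)], [np.int32(175), np.int32(0), np.int32(15), np.int32(23), np.int32(79)], [np.int32(253), np.int32(0), np.int32(23), np.int32(25), np.int32(412)], [np.int32(227), np.int32(17), np.int32(113), np.int32(28), np.int32(1126)], [np.int32(200), np.int32(25), np.int32(29), np.int32(37), np.int32(293)], [np.int32(340), np.int32(30), np.int32(7), np.int32(30), np.int32(175)], [np.int32(239), np.int32(32), np.int32(112), np.int32(135), np.int32(5256)], [np.int32(9), np.int32(94), np.int32(41), np.int32(42), np.int32(1311)], [np.int32(191), np.int32(110), np.int32(6), np.int32(8), np.int32(18)], [np.int32(190), np.int32(119), np.int32(24), np.int32(41), np.int32(114)], [np.int32(192), np.int32(142), np.int32(16), np.int32(17), np.int32(97)], [np.int32(245), np.int32(148), np.int32(7), np.int32(11), np.int32(28)], [np.int32(0), np.int32(154), np.int32(90), np.int32(90), np.int32(2702)], [np.int32(325), np.int32(172), np.int32(27), np.int32(37), np.int32(317)]]
the job is handed in; nothing more can be done
None
```

The lever is home in the far right slot, the one at the corner with the open hose nipple. The job is handed in at about 6 s of the 72 s allowed.

**What I did:** I pushed the knob from behind with the closed fingers. It went out of the near right parking slot, straight across the right end of the cross channel and into the far right slot. The fingers were turned slightly so the push leaned to the right. They never gripped the knob, and the lever never entered the flat cap's slot (far left) or the winged plug's slot (near left).

**Last checks:**
- **End stop:** the wrist force rose from about 4 N to about 22 N, and the knob's image stopped moving. While it rose, the tool still advanced about 4 mm and tipped by about 1°, which I took as the arm and stop giving.
- **Lever position:** after I backed off, the top view put the lever at its end stop (about 0.36 rad against a nominal 0.35).
- **Disagreement:** the side view put the knob about 3 pixels beyond the position I predicted for the stop. I put that down to calibration and blob-centre error, and did not resolve it further.
- **Hand clear:** the tool stood about 16 cm behind the knob with wrist force near zero.
- **Loose things:** comparing the side view before and after showed changes only at the arm and the lever. The loose things showed no change.

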